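Hold a sample tube down on the vortex mixer

TASK

Grip the one tall tube, lift it out of the rack and mix it on the vortex mixer: with the tube upright, set its foot in the mixer's rubber cup and press the sprung cup down until it meets its stop, firmly but without forcing it, for the tube is glass. Finish while still gripping the tube and holding it pressed against the stop; leave the rack, the short tubes and everything else on the bench standing where they are.

Things in the scene. Friction and masses are not known exactly. Their poses are not given: they have to be found in the camera images.
- tall_tube: the tall tube to be mixed, the only one of its length: closed glass sample tube, 13 mm diameter, round foot, paper label, dark cap of 16 mm diameter on top; 107 mm tall, the cap being the part 86 to 107 mm above the foot; 20 g. Starts upright in a hole of the rack, 25 mm taller than the others. Origin at the bottom of the foot, z up along the tube
- rack: loose white tube rack, blue end frames, 0.6 kg, 74 (x) by 202 (y) by 76 mm high; top tier at 58 mm, tubes stand on its 5 mm floor. Two rows of 15 mm square holes at x = -18 and +18 mm, six columns 30 mm apart, y = -75 to +75 mm. A column holds at most one tube, so both sides of a tube are free along the rack's x. Origin under its centre on the bench, z up
- mixer: touch-operated vortex mixer, fixed: grey cast housing 165 (x) by 130 (y) by 105 mm high, black sloped panel with knob and switch on its -x side, black collar on top up to 124 mm, above it a round rubber cup on a sprung stem, axis 15 mm to +x of the housing's centre; cup rim 52 mm across, 162 mm above the bench when free. Origin under the housing's centre on the bench, z up
- cup_floor (a point): centre of the flat floor of the recess in the mixer's rubber cup, 138 mm above the bench when the cup is free; it goes down with the cup. The recess is a funnel 24 mm deep, about 20 mm across at its floor and about 40 mm across at the rim. Axes: z up, x and y as the mixer's
- mixer_head (a joint): how far the sprung cup is pressed down, in m: 0 free, 0.006 at the hard stop, where the cup's underside meets the collar. It starts to move at about 3 N and reaches the stop at about 7 N; beyond that the stop is rigid, and over 25 N would be forcing the glass tube
- short_tube0: a bystander, to be left standing in the rack: closed sample tube like the tall one (13 mm glass, same 16 mm dark cap 21 mm high) but only 82 mm tall overall. Origin at the bottom of the round foot, z up along the tube
- short_tube1: a bystander, to be left standing in the rack: closed sample tube like the tall one (13 mm glass, same 16 mm dark cap 21 mm high) but only 82 mm tall overall. Origin at the bottom of the round foot, z up along the tube
- short_tube2: a bystander, to be left standing in the rack: closed sample tube like the tall one (13 mm glass, same 16 mm dark cap 21 mm high) but only 82 mm tall overall. Origin at the bottom of the round foot, z up along the tube
- short_tube3: a bystander, to be left standing in the rack: closed sample tube like the tall one (13 mm glass, same 16 mm dark cap 21 mm high) but only 82 mm tall overall. Origin at the bottom of the round foot, z up along the tube
- wash_bottle: bystander: white bottle with a green cap, 68 mm in diameter, 150 mm tall, origin under its centre
- tip_box: bystander: clear box of pipette tips with a blue grid, 85 mm (x) by 122 mm (y), 70 mm high with the tips, origin under its centre
- beaker: bystander: glass beaker, 68 mm in diameter, 85 mm tall, origin under its centre
- timer: bystander: flat white bench timer 72 mm (x) by 64 mm (y), 21 mm high, origin under its centre
Things that resemble listed ones, but are neither listed nor needed, are in the scene too. What is shaped like the rack but orange or pink is not meant.

How it is judged:
On the way, in this order (a step that is already met when the one before it is completed fails the run):
1. the tall tube is lifted out of the rack in the gripper (height (world z) of tall_tube above 0.085 m and contact force between the fingers and tall_tube above 2 N and z of the grasp point in the frame of tall_tube below 0.12 m), for 0.1 s.
2. the tall tube, still gripped, stands upright with its foot in the mixer's cup (horizontal distance between tall_tube and cup_floor below 0.008 m and z of tall_tube in the frame of cup_floor below 0.006 m and angle between tall_tube's own z axis and vertical below 0.15 rad and contact force between the fingers and tall_tube above 2 N and z of the grasp point in the frame of tall_tube below 0.12 m), for 0.1 s.
At the end, for the whole second after the job is handed in: The tall tube is gripped by the fingers, upright within 8 degrees, foot within 8 mm of the cup's centre and on its floor; the cup is pressed over 5.3 of its 6 mm, the tube pushes 5.5 to 25 N on it, at rest, for a second. Rack, short tubes and the rest are upright, within 35 mm of their starts (all of step 2 and value of joint mixer_head above 0.0053 m and contact force between tall_tube and mixer between 5.5 and 25 N and linear speed of tall_tube below 0.02 m/s and distance of each of short_tube0, short_tube1, short_tube2, short_tube3, rack, wash_bottle, tip_box, beaker, timer from where it was at the start of the episode below 0.035 m and angle between each of short_tube0, short_tube1, short_tube2, short_tube3, rack, wash_bottle, tip_box, beaker, timer's own z axis and vertical below 0.3 rad); the arm keeps its last pose, push and grip.
It fails at once if the tube is forced: more than 40 N between the tube and the mixer (contact force between tall_tube and mixer above 40 N).
It fails at once if a bystander is pushed away or knocked over (not (distance of each of short_tube0, short_tube1, short_tube2, short_tube3, rack, wash_bottle, tip_box, beaker, timer from where it was at the start of the episode below 0.035 m and angle between each of short_tube0, short_tube1, short_tube2, short_tube3, rack, wash_bottle, tip_box, beaker, timer's own z axis and vertical below 0.3 rad)).
It also fails if it takes over 48 s, if anything falls off the work surface, if the arm or the gripper's body presses on something with over 40 N, if the wrist force passes 120 N, or if a joint passes its speed limit or range.

ROBOT

A 6-joint arm with a two-finger parallel gripper is mounted at the origin on the work surface. World frame = base frame: x ahead of the robot, y to its left, z up, the work surface at z = 0. Lengths are in m, angles in rad, forces in N, time in s.
With the tool pointing down it reaches from about 0.25 to 0.725 m from the base axis. Payload 4 kg.
Tool frame: the origin (TCP) lies midway between the tips of the shut fingers; the grasp point (between the pads) lies 19 mm behind it; z points along the fingers, y is the line along which they close (so a half turn about z gives the same grasp; the last joint's range is limited). The gripper opens to 85 mm and grips with 20 to 120 N. Pads are 22 mm wide; open, the fingers measure 114 mm over their backs; the gripper's body (76 mm by 85 mm) begins 54 mm behind the grasp point. The pads swing forward as they close: fully open they stand 13 mm farther back than shut.
Start: joints at [1.221, 0.241, 0.005, 1.335, 0, 1.571], TCP at [0.171, 0.47, 0.231] pointing down, gripper open.
Joint ranges: [-2.72, 2.72], [-1.05, 1.87], [-1.09, 1.28], [-1.99, 2.15], [-1.42, 1.44], [-3.14, 3.14]. Speed limits (rad/s): [2.79, 2.79, 3.14, 3.14, 3.14, 3.14].

INTERFACE

Orientations are given as a unit quaternion [x, y, z, w].
In Python, from workcell import bot, camera, job_done gives the robot as it stands.
- The arm moves only by the tool carry_out, never from a script. Its argument "plan" is a list of rows, each an object of numbers: "dx", "dy", "dz": the shift along the tool's x, y, z in mm; "twist": the turn about the tool's z in degrees; "fingers": the closure, from -1 (fully open) to 1 (shut). In form: [{"dx": .., "dy": .., "dz": .., "twist": .., "fingers": ..}, ...]. A call has exactly 5 rows; each row is the pose to reach, as a shift and turn from the pose commanded when the call began, along the tool's axes at that moment; what a row does not reach only later rows make up. A row lasts 1/12 s, in which the tool goes at most 41.7 mm and 7.16 degrees, less where a joint would pass 70% of its speed; a pose out of reach is approached as far as the arm can. A call with a gripper value outside its range is refused whole. The fingers move at their own pace and stop on an object; the grip force is fixed at half the most. Time passes only in rows, so rows that repeat a pose let the fingers close, or fill a call up. It gives the time, the measured TCP pose, the force, the opening and the grip force at its end, in the units of the state.
- bot.get_obs(): the state, without advancing time (a new reading comes with each control period).
- camera(name): name is "scene" or "top"; returns a dict with "image" (384x512x3 uint8, red, green, blue), "intrinsics" (3x3 intrinsics, pixels), "eye" and "attitude" of the camera in the world. Camera axes: x right, y down, z forward; pixel columns grow to the right and rows downward; lengths in m; the calibration is good to about 2 mm. A picture is of the moment at which its call begins. There is no depth.
- job_done(): hands the job in; it is judged then, once.
The state is a dict: "clock": time; "joint_pos": joint angles; "joint_vel": joint speeds; "tau": joint torques, N m; "eef_pos": TCP position; "tool_rot": TCP orientation; "ft_force": force on the tool from outside, world axes, zero at the start; "ft_torque": the same for the moment, N m; "grip_width": finger opening in m; "grasp_force": force on a finger pad.
Only numpy, scipy, OpenCV 4.12 (cv2) and the standard library are available. Lean on these libraries where they do the work, as an engineer would, in place of code of your own. Each camera call takes 0.05 s, during which the arm holds its last target. There are 200 camera calls.

## Working session

There is one attempt and no reset: what is moved stays moved. The work goes in short steps, Python scripts to look and compute and a tool call to move; the robot and the scene stay as the last step left them, time stands still between calls to the robot, and variables do not carry over. Pictures are saved under pics/ and viewed, at most 10 in all, crops included, and the job is handed in when it is done.

Besides the shell and the picture viewer there is one more tool, called after "Emit:" by a JSON object that holds its "name" and its "arguments". carry_out: Moves the arm, as the interface text tells. Its arguments: {"type":"object","properties":{"plan":{"type":"array","items":{"type":"object","properties":{"dx":{"type":"number"},"dy":{"type":"number"},"dz":{"type":"number"},"twist":{"type":"number"},"fingers":{"type":"number"}}}}},"required":["plan"]}

```bash
mkdir -p pics
cat > h.py <<'E'
import numpy as np, cv2
from workcell import bot, camera, job_done
from scipy.spatial.transform import Rotation as R
def cam(n):
    c=camera(n); A=np.array(c["attitude"],float)
    M=R.from_quat(A).as_matrix() if A.size==4 else A
    return c["image"],np.array(c["intrinsics"]),np.array(c["eye"]),M
def ray(K,M,px):
    return M@np.linalg.solve(K,[px[0],px[1],1.])
def onz(K,e,M,px,z):
    d=ray(K,M,px); return e+d*(z-e[2])/d[2]
def proj(K,e,M,P):
    q=K@(M.T@(np.array(P)-e)); return q[:2]/q[2]
E
python3 - <<'E'
from h import *
for n in("scene","top"):
    i,K,e,M=cam(n); print(n,K.tolist(),e,M.round(3).tolist())
    cv2.imwrite(f"pics/{n}0.png",cv2.resize(i[:,:,::-1],None,fx=1.5,fy=1.5,interpolation=cv2.INTER_CUBIC))
o=bot.get_obs();print(o)
E
```

```text
scene [[388.5898078490583, 0.0, 253.23199560240957], [0.0, 388.5898078490583, 190.5518927181761], [0.0, 0.0, 1.0]] [1.42228797 0.07017491 0.81222957] [[-0.202, 0.581, -0.788], [0.979, 0.109, -0.171], [-0.013, -0.807, -0.591]]
top [[353.1566642787289, 0.0, 252.44886170348153], [0.0, 353.1566642787289, 195.33557239624582], [0.0, 0.0, 1.0]] [ 0.33983152 -0.10003165  1.15551207] [[-0.003, -0.988, 0.156], [-1.0, -0.001, -0.028], [0.027, -0.156, -0.987]]
{'clock': 0.1, 'joint_pos': array([ 1.22097097e+00,  2.41360673e-01,  3.85927430e-03,  1.33516516e+00,
       -2.70473035e-07,  1.57080379e+00]), 'joint_vel': array([ 0.00118698, -0.00131661,  0.00290815,  0.00110986, -0.00169964,
        0.00226708]), 'tau': array([-4.58270679e-04, -3.73135579e+01,  2.53010166e+01,  1.08150946e-02,
        3.52129837e-05, -3.43134246e-06]), 'eef_pos': array([0.17117786, 0.46919797, 0.23049057]), 'tool_rot': array([ 1.74025745e-01,  9.84740659e-01, -9.20872856e-04, -1.62594454e-04]), 'ft_force': array([-0.66840512, -0.60369246, -0.02727388]), 'ft_torque': array([ 0.03996748, -0.01211133, -0.00175005]), 'grasp_force': 0.0, 'grip_width': 0.08581015813256301}
```

View pics/scene0.png

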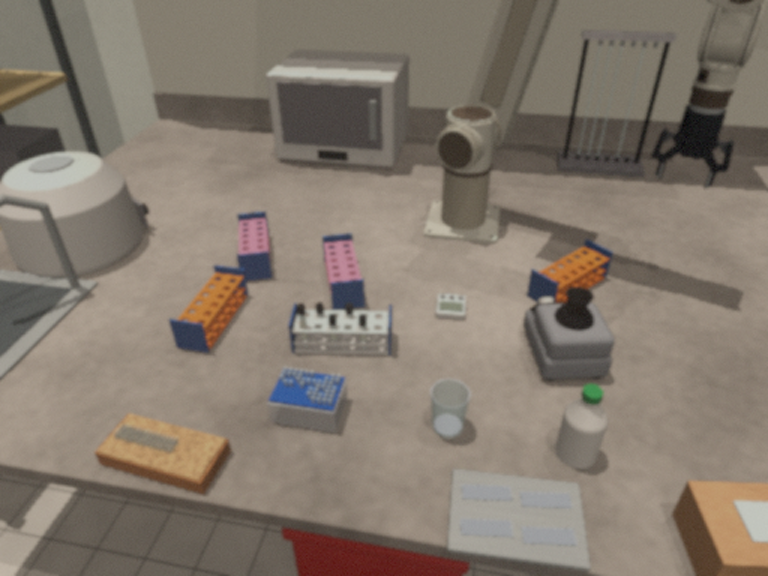

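View pics/top0.png

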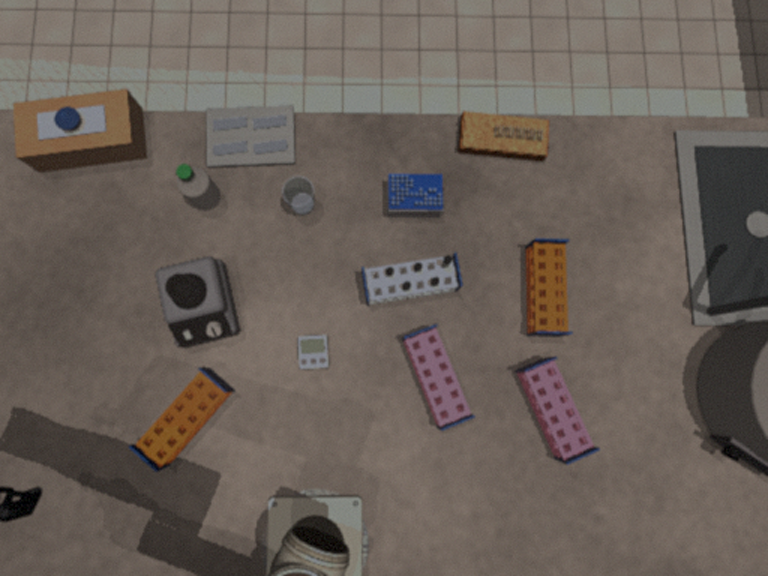

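Scene: the white rack is at about (340,330), the mixer at (570,335) with its black cup at about (577,305). Top: the white rack is at (410,278) with five caps, and the mixer cup is at (186,290). Next I'll crop the rack and mixer.

Run:
```python
from h import *
a,*_=cam("scene"); b,*_=cam("top")
f=lambda i,x,y,w,h:cv2.resize(i[y:y+h,x:x+w,::-1],(400,300),interpolation=cv2.INTER_CUBIC)
# 80x60 crops -> x5
o=np.vstack([np.hstack([f(a,188,190,80,60),f(b,236,158,80,60)]),np.hstack([f(a,345,187,80,60),f(b,95,170,80,60)])])
cv2.imwrite("pics/crop.png",o)
```

```text
(no output)
```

View pics/crop.png

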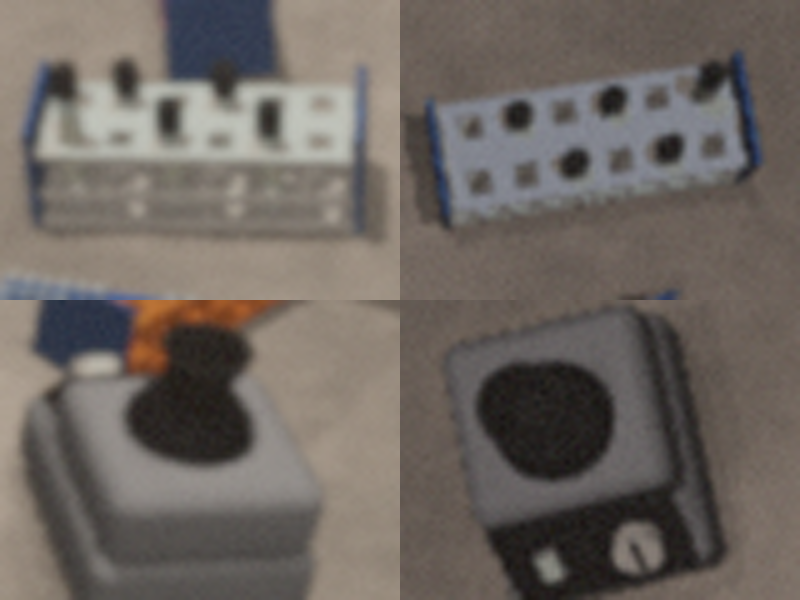

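Candidates for the tall tube, as top crop pixels: caps at (517,116), (612,102), (575,163), (667,150) and (712,77). The last one leans outward by parallax. In the scene crop it is the leftmost cap (62,80), with bare glass showing above the tier, so I choose it. Its hole is at the rack's +x row, −y end. Next I'll triangulate all five caps, fit the hole grid and locate the cup.

Run:
```python
from h import *
a,Ka,ea,Ma=cam("scene"); b,Kb,eb,Mb=cam("top")
A=lambda x,y:(188+x/5-.4,190+y/5-.4); B=lambda x,y:(236+(x-400)/5-.4,158+y/5-.4)
def tri(pa,pb):
    d1,d2=ray(Ka,Ma,pa),ray(Kb,Mb,pb)
    s=np.linalg.lstsq(np.c_[d1,-d2],eb-ea,rcond=None)[0]
    p,q=ea+s[0]*d1,eb+s[1]*d2; return (p+q)/2,np.linalg.norm(p-q)
for pa,pb in [((62,80),(712,77)),((125,78),(667,150)),((170,118),(612,102)),((222,80),(575,163)),((268,120),(517,116))]:
    p,g=tri(A(*pa),B(*pb)); print("cap",p.round(4),round(g,4))
H=[((472,126),(18,75)),((563,111),(18,15)),((657,97),(18,-45)),((480,182),(-18,75)),((526,175),(-18,45)),((620,160),(-18,-15)),((712,146),(-18,-75))]
W=np.array([onz(Kb,eb,Mb,B(*h[0]),.056)[:2] for h in H]); L=np.array([h[1] for h in H])/1e3
T,_=cv2.estimateAffinePartial2D(L,W); print("rack",T.round(4),"yaw",np.degrees(np.arctan2(T[1,0],T[0,0])),"scale",np.hypot(*T[:,0]))
print("resid",(W-(L@T[:,:2].T+T[:,2])).round(4).tolist()); print("tall hole",T@[.018,-.075,1])
print("capdisc z=.112 from top(712,77)",onz(Kb,eb,Mb,B(715,74),.112))
# cup
def blk(i,x0,y0,x1,y1):
    m=np.zeros(i.shape[:2],np.uint8); m[y0:y1,x0:x1]=(i[y0:y1,x0:x1].max(2)<65)*255
    n,l,s,c=cv2.connectedComponentsWithStats(m); k=1+s[1:,4].argmax(); return l==k,s[k]
m,s=blk(b,105,175,140,206); print("top",s); 
for r in range(s[1],s[1]+s[3]): x=np.where(m[r])[0]; print(r,x.min(),x.max(),end="; ")
m,s=blk(a,365,187,400,222); print("\nscene",s)
for r in range(s[1],s[1]+s[3]): x=np.where(m[r])[0]; print(r,x.min(),x.max(),end="; ")
```

```text
cap [ 0.5764 -0.2718  0.1014] 0.0048
cap [ 0.5357 -0.247   0.0749] 0.0053
cap [ 0.5661 -0.2118  0.0736] 0.0023
cap [ 0.5271 -0.1887  0.0754] 0.0039
cap [ 0.5571 -0.1529  0.0738] 0.004
rack [[ 0.9865 -0.1557  0.5475]
 [ 0.1557  0.9865 -0.1992]] yaw 8.968747246336479 scale 0.9987335008483504
resid [[0.0001, -0.0007], [0.0006, 0.0006], [0.0005, -0.0004], [-0.0003, -0.0001], [-0.0005, 0.0004], [-0.0001, -0.0001], [-0.0003, 0.0004]]
tall hole [ 0.57693779 -0.27042667]
capdisc z=.112 from top(712,77) [ 0.57524172 -0.26960342  0.112     ]
top [110 182  28  24 509]
182 125 127; 183 116 131; 184 114 132; 185 113 133; 186 112 135; 187 111 135; 188 111 136; 189 111 136; 190 110 136; 191 110 137; 192 110 137; 193 111 137; 194 111 137; 195 112 137; 196 112 137; 197 113 136; 198 114 136; 199 115 135; 200 115 135; 201 116 134; 202 117 133; 203 118 132; 204 119 130; 205 121 128; 
scene [371 192  24  27 465]
192 381 385; 193 379 390; 194 379 392; 195 378 393; 196 379 393; 197 379 393; 198 379 393; 199 379 393; 200 379 392; 201 378 391; 202 377 391; 203 376 390; 204 375 390; 205 374 390; 206 372 391; 207 372 391; 208 371 392; 209 371 393; 210 371 393; 211 371 394; 212 371 394; 213 372 394; 214 373 394; 215 374 394; 216 375 393; 217 377 393; 218 380 390;
```

Run:
```python
from h import *
a,Ka,ea,Ma=cam("scene"); b,Kb,eb,Mb=cam("top")
p=onz(Kb,eb,Mb,(118.7,191),.162); print("cup",p)
t=np.linspace(0,2*np.pi,60)
for z,r in((.162,.026),):
    C=[p+[r*np.cos(u),r*np.sin(u),0] for u in t]
    for n,(K,e,M) in {"top":(Kb,eb,Mb),"scene":(Ka,ea,Ma)}.items():
        q=np.array([proj(K,e,M,c) for c in C]); print(n,q.min(0),q.max(0))
print("scene z-ray", onz(Ka,ea,Ma,(385.5,196.7),.162))
# needed tool yaw: x,y axes at present
o=bot.get_obs(); m=R.from_quat(o["tool_rot"]).as_matrix(); print(m.round(4))
```

```text
cup [0.50879725 0.25008245 0.162     ]
top [109.3853136  181.96323161] [127.99816494 200.09782533]
scene [377.20551842 189.94097543] [396.78373615 201.25648346]
scene z-ray [0.51524386 0.24583442 0.162     ]
[[-9.394e-01  3.427e-01 -1.000e-04]
 [ 3.427e-01  9.394e-01 -3.000e-04]
 [-0.000e+00 -3.000e-04 -1.000e+00]]
```

Run:
```python
from h import *
a,Ka,ea,Ma=cam("scene"); b,Kb,eb,Mb=cam("top")
for z in(.105,.115,.124): print(z,onz(Kb,eb,Mb,(124.7,193),z)[:2],onz(Ka,ea,Ma,(382.5,211.5),z)[:2])
print("housing mid z.105",onz(Kb,eb,Mb,(95+155.6/5-.4,170+87/5-.4),.105))
def cols(i,r,x0,x1): return i[r,x0:x1].max(1).tolist()
for r in(188,191,194): print("top",r,cols(b,r,104,118))
for r in(194,196,198): print("scene",r,cols(a,r,373,401))
print("scene col386",a[186:203,386].max(1).tolist())
i=cv2.resize(a[183:223,361:409,::-1],None,fx=12,fy=12,interpolation=cv2.INTER_CUBIC); j=cv2.resize(b[176:208,104:144,::-1],None,fx=12,fy=12,interpolation=cv2.INTER_CUBIC)
```

```text
0.105 [0.51245696 0.25210123] [0.50926163 0.24831526]
0.115 [0.51081371 0.24874922] [0.52217153 0.24579641]
0.124 [0.50933478 0.24573241] [0.53379044 0.24352945]
housing mid z.105 [0.53066459 0.25003237 0.105     ]
top 188 [88, 82, 92, 96, 98, 100, 80, 45, 36, 34, 36, 36, 34, 39]
top 191 [101, 86, 89, 93, 99, 96, 64, 36, 33, 30, 33, 29, 30, 29]
top 194 [106, 99, 89, 92, 98, 98, 81, 57, 33, 33, 39, 30, 37, 29]
scene 194 [125, 120, 120, 118, 95, 70, 53, 46, 41, 46, 46, 42, 43, 43, 40, 41, 45, 48, 48, 60, 80, 107, 138, 153, 155, 155, 151, 151]
scene 196 [158, 149, 137, 124, 96, 67, 45, 48, 48, 41, 43, 44, 36, 40, 46, 40, 43, 38, 46, 45, 53, 81, 117, 142, 154, 156, 155, 156]
scene 198 [157, 149, 149, 149, 131, 88, 49, 39, 44, 49, 43, 39, 43, 41, 42, 41, 43, 43, 42, 39, 49, 70, 108, 133, 149, 151, 152, 154]
scene col386 [127, 131, 134, 137, 128, 100, 63, 52, 43, 45, 40, 40, 41, 46, 46, 46, 39]
```

Emit:
{"name": "carry_out", "arguments": {"plan": [{"dx":-25,"dy":-22,"dz":0,"twist":0,"fingers":-1},{"dx":-51,"dy":-44,"dz":0,"twist":0,"fingers":-1},{"dx":-76,"dy":-67,"dz":0,"twist":0,"fingers":-1},{"dx":-102,"dy":-89,"dz":0,"twist":0,"fingers":-1},{"dx":-127,"dy":-111,"dz":0,"twist":0,"fingers":-1}]}}

```text
clock: 0.92
eef_pos: [0.253, 0.3206, 0.2314]
tool_rot: [0.174, 0.985, 0.0, 0.0]
ft_force: [1.3, -0.4, 0.4]
grip_width: 0.0853
grasp_force: 0.0
```

Emit:
{"name": "carry_out", "arguments": {"plan": [{"dx":-25,"dy":-22,"dz":0,"twist":0,"fingers":-1},{"dx":-51,"dy":-44,"dz":0,"twist":0,"fingers":-1},{"dx":-76,"dy":-67,"dz":0,"twist":0,"fingers":-1},{"dx":-102,"dy":-89,"dz":0,"twist":0,"fingers":-1},{"dx":-127,"dy":-111,"dz":0,"twist":0,"fingers":-1}]}}

```text
clock: 1.33
eef_pos: [0.3345, 0.1726, 0.2316]
tool_rot: [0.174, 0.985, 0.0, 0.0]
ft_force: [1.1, 0.8, 0.0]
grip_width: 0.0852
grasp_force: 0.0
```

Emit:
{"name": "carry_out", "arguments": {"plan": [{"dx":-25,"dy":-22,"dz":0,"twist":0,"fingers":-1},{"dx":-51,"dy":-44,"dz":0,"twist":0,"fingers":-1},{"dx":-76,"dy":-67,"dz":0,"twist":0,"fingers":-1},{"dx":-102,"dy":-89,"dz":0,"twist":0,"fingers":-1},{"dx":-127,"dy":-111,"dz":0,"twist":0,"fingers":-1}]}}

```text
clock: 1.75
eef_pos: [0.4158, 0.0246, 0.2316]
tool_rot: [0.174, 0.985, 0.0, 0.0]
ft_force: [0.8, 0.7, 0.8]
grip_width: 0.0855
grasp_force: 0.0
```

Emit:
{"name": "carry_out", "arguments": {"plan": [{"dx":-25,"dy":-22,"dz":0,"twist":0,"fingers":-1},{"dx":-51,"dy":-44,"dz":0,"twist":0,"fingers":-1},{"dx":-76,"dy":-67,"dz":0,"twist":0,"fingers":-1},{"dx":-102,"dy":-89,"dz":0,"twist":0,"fingers":-1},{"dx":-127,"dy":-111,"dz":0,"twist":0,"fingers":-1}]}}

```text
clock: 2.17
eef_pos: [0.4971, -0.1233, 0.2314]
tool_rot: [0.174, 0.985, 0.0, 0.0]
ft_force: [0.5, -0.0, 0.9]
grip_width: 0.0852
grasp_force: 0.0
```

Emit:
{"name": "carry_out", "arguments": {"plan": [{"dx":0,"dy":0,"dz":0,"twist":7,"fingers":-1},{"dx":0,"dy":0,"dz":0,"twist":14,"fingers":-1},{"dx":0,"dy":0,"dz":0,"twist":21,"fingers":-1},{"dx":0,"dy":0,"dz":0,"twist":28,"fingers":-1},{"dx":0,"dy":0,"dz":0,"twist":30,"fingers":-1}]}}

```text
clock: 2.58
eef_pos: [0.4964, -0.1217, 0.2312]
tool_rot: [0.425, 0.905, -0.0, -0.0]
ft_force: [0.0, -0.7, 0.5]
grip_width: 0.085
grasp_force: 0.0
```

Emit:
{"name": "carry_out", "arguments": {"plan": [{"dx":0,"dy":0,"dz":0,"twist":7,"fingers":-1},{"dx":0,"dy":0,"dz":0,"twist":14,"fingers":-1},{"dx":0,"dy":0,"dz":0,"twist":21,"fingers":-1},{"dx":0,"dy":0,"dz":0,"twist":28,"fingers":-1},{"dx":0,"dy":0,"dz":0,"twist":31,"fingers":-1}]}}

```text
clock: 3.0
eef_pos: [0.4964, -0.1215, 0.2313]
tool_rot: [0.652, 0.759, -0.0, -0.0]
ft_force: [0.0, -0.3, 1.0]
grip_width: 0.0855
grasp_force: 0.0
```

Emit:
{"name": "carry_out", "arguments": {"plan": [{"dx":-32,"dy":11,"dz":0,"twist":0,"fingers":-1},{"dx":-64,"dy":23,"dz":0,"twist":0,"fingers":-1},{"dx":-96,"dy":34,"dz":0,"twist":0,"fingers":-1},{"dx":-128,"dy":46,"dz":0,"twist":0,"fingers":-1},{"dx":-159.5,"dy":57,"dz":0,"twist":0,"fingers":-1}]}}

```text
clock: 3.42
eef_pos: [0.5783, -0.2715, 0.2313]
tool_rot: [0.65, 0.76, 0.0, 0.0]
ft_force: [0.7, 0.5, 0.2]
grip_width: 0.0853
grasp_force: 0.0
```

Emit:
{"name": "carry_out", "arguments": {"plan": [{"dx":0,"dy":0,"dz":15,"twist":0,"fingers":-1},{"dx":0,"dy":0,"dz":35,"twist":0,"fingers":-1},{"dx":0,"dy":0,"dz":55,"twist":0,"fingers":-1},{"dx":0,"dy":0,"dz":75,"twist":0,"fingers":-1},{"dx":0,"dy":0,"dz":90,"twist":0,"fingers":-1}]}}

```text
clock: 3.83
eef_pos: [0.5768, -0.27, 0.1391]
tool_rot: [0.65, 0.76, -0.0, -0.001]
ft_force: [0.4, 0.1, 0.5]
grip_width: 0.0852
grasp_force: 0.0
```

Run:
```python
from h import *
o=bot.get_obs(); print(o["eef_pos"],o["tool_rot"])
a,Ka,ea,Ma=cam("scene"); b,*_=cam("top")
f=lambda i,x,y,w,h:cv2.resize(i[y:y+h,x:x+w,::-1],(400,400),interpolation=cv2.INTER_CUBIC)
cv2.imwrite("pics/c2.png",np.hstack([f(a,178,150,100,100),f(b,236,118,100,100)]))
```

```text
[ 0.57682145 -0.27004912  0.13911286] [ 6.49848447e-01  7.60062911e-01 -3.21353623e-04 -1.12455753e-03]
```

View pics/c2.png

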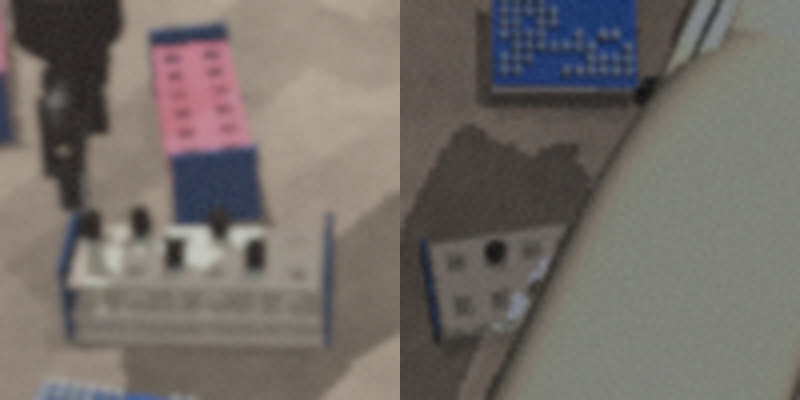

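Run:
```python
from h import *
a,K,e,M=cam("scene")
for P in([.626,-.262,.152],[.626,-.262,.139],[.577,-.2705,.112],[.577,-.2705,.139]): print(P,(proj(K,e,M,P)-[178,150])*4)
```

```text
[0.626, -0.262, 0.152] [ 75.92536062 211.01741   ]
[0.626, -0.262, 0.139] [ 77.76323073 225.73029681]
[0.577, -0.2705, 0.112] [ 91.40234212 212.213393  ]
[0.577, -0.2705, 0.139] [ 87.94152466 182.76416928]
```

The picture shows the near fingertip at crop (72,205) and the tall cap at (92,222). The predicted positions are (76,211) and (91,212), so the gripper is aligned over the tube. Descending and closing.

Emit:
{"name": "carry_out", "arguments": {"plan": [{"dx":0,"dy":0,"dz":15,"twist":0,"fingers":-1},{"dx":0,"dy":0,"dz":30,"twist":0,"fingers":-1},{"dx":0,"dy":0,"dz":45,"twist":0,"fingers":-1},{"dx":0,"dy":0,"dz":56,"twist":0,"fingers":-1},{"dx":0,"dy":0,"dz":57,"twist":0,"fingers":-1}]}}

```text
clock: 4.4
eef_pos: [0.5769, -0.2698, 0.0831]
tool_rot: [0.65, 0.76, -0.0, -0.001]
ft_force: [-1.4, 0.2, -0.9]
grip_width: 0.0852
grasp_force: 0.0
```

Emit:
{"name": "carry_out", "arguments": {"plan": [{"dx":0,"dy":0,"dz":0,"twist":0,"fingers":-0.5},{"dx":0,"dy":0,"dz":0,"twist":0,"fingers":0},{"dx":0,"dy":0,"dz":0,"twist":0,"fingers":0.3},{"dx":0,"dy":0,"dz":0,"twist":0,"fingers":0.6},{"dx":0,"dy":0,"dz":0,"twist":0,"fingers":1}]}}

```text
clock: 4.82
eef_pos: [0.578, -0.2704, 0.0852]
tool_rot: [0.65, 0.76, 0.0, 0.001]
ft_force: [0.8, 0.2, -0.1]
grip_width: 0.0258
grasp_force: 0.0
```

Emit:
{"name": "carry_out", "arguments": {"plan": [{"fingers":1},{"fingers":1},{"fingers":1},{"fingers":1},{"fingers":1}]}}

```text
$.plan[0]: bad value
```

Emit:
{"name": "carry_out", "arguments": {"plan": [{"dx":0,"dy":0,"dz":0,"twist":0,"fingers":1},{"dx":0,"dy":0,"dz":0,"twist":0,"fingers":1},{"dx":0,"dy":0,"dz":0,"twist":0,"fingers":1},{"dx":0,"dy":0,"dz":0,"twist":0,"fingers":1},{"dx":0,"dy":0,"dz":0,"twist":0,"fingers":1}]}}

```text
clock: 5.23
eef_pos: [0.5776, -0.2704, 0.0849]
tool_rot: [0.65, 0.76, -0.0, 0.0]
ft_force: [-1.4, -0.2, 5.5]
grip_width: 0.0139
grasp_force: 58.4
```

Emit:
{"name": "carry_out", "arguments": {"plan": [{"dx":0,"dy":0,"dz":-5,"twist":0,"fingers":1},{"dx":0,"dy":0,"dz":-15,"twist":0,"fingers":1},{"dx":0,"dy":0,"dz":-25,"twist":0,"fingers":1},{"dx":0,"dy":0,"dz":-35,"twist":0,"fingers":1},{"dx":0,"dy":0,"dz":-45,"twist":0,"fingers":1}]}}

```text
clock: 5.65
eef_pos: [0.5779, -0.2702, 0.1308]
tool_rot: [0.65, 0.76, 0.0, 0.0]
ft_force: [0.2, 0.8, -0.1]
grip_width: 0.014
grasp_force: 58.5
```

Emit:
{"name": "carry_out", "arguments": {"plan": [{"dx":0,"dy":0,"dz":-30,"twist":0,"fingers":1},{"dx":0,"dy":0,"dz":-65,"twist":0,"fingers":1},{"dx":0,"dy":0,"dz":-100,"twist":0,"fingers":1},{"dx":0,"dy":0,"dz":-135,"twist":0,"fingers":1},{"dx":0,"dy":0,"dz":-155,"twist":0,"fingers":1}]}}

```text
clock: 6.07
eef_pos: [0.5785, -0.2705, 0.2905]
tool_rot: [0.65, 0.76, 0.001, 0.004]
ft_force: [-0.0, -0.8, 1.0]
grip_width: 0.014
grasp_force: 58.5
```

Run:
```python
from h import *
o=bot.get_obs(); print(o["eef_pos"],o["tool_rot"],o["ft_force"],o["grip_width"])
m=R.from_quat(o["tool_rot"]).as_matrix(); print(m.T@(np.array([.511,.249,o["eef_pos"][2]])-o["eef_pos"])*1e3)
a,K,e,M=cam("scene")
print("foot,top px crop",[((proj(K,e,M,[*o["eef_pos"][:2],z+o["eef_pos"][2]-.080])-[158,90])*6).round() for z in(0,.107)])
cv2.imwrite("pics/c3.png",cv2.resize(a[90:190,158:258,::-1],(600,600),interpolation=cv2.INTER_CUBIC))
```

```text
[ 0.57852211 -0.27052167  0.29049639] [0.64967327 0.76020409 0.00105639 0.00364211] [-0.01160165 -0.76547803  1.01856506] 0.013959832949463276
[523.69264917  14.27021983  -2.09071888]
foot,top px crop [array([236., 513.]), array([212., 309.])]
```

View pics/c3.png

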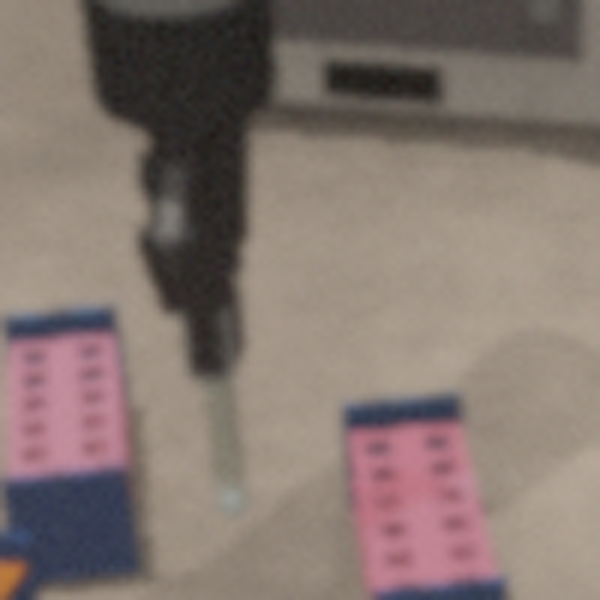

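The tube hangs straight in the gripper, with its foot at crop (231,510) against a predicted (236,513). It is held with no tilt. Moving to the mixer.

Emit:
{"name": "carry_out", "arguments": {"plan": [{"dx":25,"dy":1,"dz":0,"twist":0,"fingers":1},{"dx":60,"dy":2,"dz":0,"twist":0,"fingers":1},{"dx":97,"dy":3,"dz":0,"twist":0,"fingers":1},{"dx":135,"dy":4,"dz":0,"twist":0,"fingers":1},{"dx":172,"dy":5,"dz":0,"twist":0,"fingers":1}]}}

```text
clock: 6.53
eef_pos: [0.5552, -0.098, 0.285]
tool_rot: [0.65, 0.76, 0.0, 0.0]
ft_force: [0.0, 0.7, 0.5]
grip_width: 0.014
grasp_force: 58.5
```

Emit:
{"name": "carry_out", "arguments": {"plan": [{"dx":35,"dy":1,"dz":0,"twist":0,"fingers":1},{"dx":70,"dy":2,"dz":0,"twist":0,"fingers":1},{"dx":106,"dy":3,"dz":0,"twist":0,"fingers":1},{"dx":141,"dy":4,"dz":0,"twist":0,"fingers":1},{"dx":176,"dy":5,"dz":0,"twist":0,"fingers":1}]}}

```text
clock: 6.95
eef_pos: [0.5327, 0.0769, 0.2852]
tool_rot: [0.65, 0.76, 0.001, 0.0]
ft_force: [0.8, 0.1, -0.7]
grip_width: 0.0138
grasp_force: 58.5
```

Emit:
{"name": "carry_out", "arguments": {"plan": [{"dx":40,"dy":1,"dz":0,"twist":0,"fingers":1},{"dx":80,"dy":2,"dz":0,"twist":0,"fingers":1},{"dx":120,"dy":3,"dz":0,"twist":0,"fingers":1},{"dx":155,"dy":4,"dz":0,"twist":0,"fingers":1},{"dx":176,"dy":4,"dz":0,"twist":0,"fingers":1}]}}

```text
clock: 7.37
eef_pos: [0.5088, 0.2533, 0.285]
tool_rot: [0.648, 0.761, 0.001, -0.0]
ft_force: [0.4, -0.2, 0.2]
grip_width: 0.0138
grasp_force: 58.5
```

Emit:
{"name": "carry_out", "arguments": {"plan": [{"dx":0,"dy":0,"dz":5,"twist":0,"fingers":1},{"dx":0,"dy":0,"dz":12,"twist":0,"fingers":1},{"dx":0,"dy":0,"dz":20,"twist":0,"fingers":1},{"dx":0,"dy":0,"dz":27,"twist":0,"fingers":1},{"dx":0,"dy":0,"dz":30,"twist":0,"fingers":1}]}}

```text
clock: 7.78
eef_pos: [0.5094, 0.248, 0.2527]
tool_rot: [0.65, 0.76, -0.001, -0.0]
ft_force: [0.5, 0.2, -0.6]
grip_width: 0.0139
grasp_force: 58.5
```

Run:
```python
from h import *
a,K,e,M=cam("scene");b,Kb,eb,Mb=cam("top")
o=bot.get_obs(); p=o["eef_pos"]; print(p,o["tool_rot"],o["ft_force"],o["grip_width"])
m=R.from_quat(o["tool_rot"]).as_matrix(); print(m.T@(np.array([.511,.249,p[2]])-p)*1e3)
c=lambda P:((proj(K,e,M,P)-[355,157])*8).round()
print("foot",c(p-[0,0,.08]),"cup",c([.511,.249,.162]))
f=lambda i,x,y:cv2.resize(i[y:y+62,x:x+50,::-1],(400,496),interpolation=cv2.INTER_CUBIC)
cv2.imwrite("pics/c4.png",np.hstack([f(a,355,157),f(b,95,165)]))
```

```text
[0.50955215 0.24820951 0.25326716] [ 6.50435032e-01  7.59561124e-01 -1.00839935e-03 -3.90079258e-04] [ 0.06392248 -0.30879659 -0.44398276] 0.013658275508627724
[ 0.55830135  1.55223236 -0.00356705]
foot [256. 282.] cup [253. 311.]
```

View pics/c4.png

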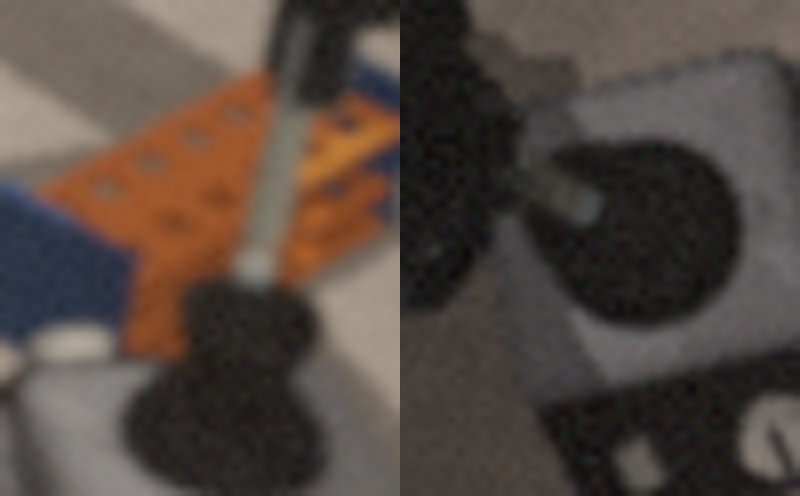

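Scene crop: the foot is at (252,280), and the cup spans columns 188–316, so its centre is 252. Top crop: the foot is at (590,205) and the cup centre at about (589,212). It is centred to within about 2 mm, so I descend.

Emit:
{"name": "carry_out", "arguments": {"plan": [{"dx":0,"dy":0,"dz":5,"twist":0,"fingers":1},{"dx":0,"dy":0,"dz":11,"twist":0,"fingers":1},{"dx":0,"dy":0,"dz":17,"twist":0,"fingers":1},{"dx":0,"dy":0,"dz":23,"twist":0,"fingers":1},{"dx":0,"dy":0,"dz":27,"twist":0,"fingers":1}]}}

```text
clock: 8.3
eef_pos: [0.5095, 0.2494, 0.2262]
tool_rot: [0.65, 0.76, -0.001, -0.0]
ft_force: [0.3, -0.6, -0.7]
grip_width: 0.0142
grasp_force: 58.5
```

Emit:
{"name": "carry_out", "arguments": {"plan": [{"dx":0,"dy":0,"dz":1,"twist":0,"fingers":1},{"dx":0,"dy":0,"dz":2,"twist":0,"fingers":1},{"dx":0,"dy":0,"dz":3,"twist":0,"fingers":1},{"dx":0,"dy":0,"dz":4,"twist":0,"fingers":1},{"dx":0,"dy":0,"dz":5,"twist":0,"fingers":1}]}}

```text
clock: 8.72
eef_pos: [0.51, 0.2498, 0.2225]
tool_rot: [0.65, 0.76, 0.0, 0.0]
ft_force: [-0.7, -0.2, 0.5]
grip_width: 0.014
grasp_force: 58.5
```

Emit:
{"name": "carry_out", "arguments": {"plan": [{"dx":0,"dy":0,"dz":1,"twist":0,"fingers":1},{"dx":0,"dy":0,"dz":2,"twist":0,"fingers":1},{"dx":0,"dy":0,"dz":3,"twist":0,"fingers":1},{"dx":0,"dy":0,"dz":4,"twist":0,"fingers":1},{"dx":0,"dy":0,"dz":4,"twist":0,"fingers":1}]}}

```text
clock: 9.13
eef_pos: [0.5098, 0.2496, 0.2182]
tool_rot: [0.65, 0.76, -0.0, -0.0]
ft_force: [0.5, 0.3, 0.2]
grip_width: 0.014
grasp_force: 58.6
```

Emit:
{"name": "carry_out", "arguments": {"plan": [{"dx":0,"dy":0,"dz":0.5,"twist":0,"fingers":1},{"dx":0,"dy":0,"dz":1,"twist":0,"fingers":1},{"dx":0,"dy":0,"dz":1.5,"twist":0,"fingers":1},{"dx":0,"dy":0,"dz":2,"twist":0,"fingers":1},{"dx":0,"dy":0,"dz":2,"twist":0,"fingers":1}]}}

```text
clock: 9.55
eef_pos: [0.5098, 0.2497, 0.2167]
tool_rot: [0.65, 0.76, 0.0, 0.0]
ft_force: [-0.1, -0.2, 3.1]
grip_width: 0.0142
grasp_force: 58.8
```

Emit:
{"name": "carry_out", "arguments": {"plan": [{"dx":0,"dy":0,"dz":1,"twist":0,"fingers":1},{"dx":0,"dy":0,"dz":2,"twist":0,"fingers":1},{"dx":0,"dy":0,"dz":3,"twist":0,"fingers":1},{"dx":0,"dy":0,"dz":3,"twist":0,"fingers":1},{"dx":0,"dy":0,"dz":3,"twist":0,"fingers":1}]}}

```text
clock: 9.97
eef_pos: [0.5099, 0.2497, 0.2136]
tool_rot: [0.65, 0.76, 0.0, 0.0]
ft_force: [-0.8, 0.2, 5.1]
grip_width: 0.0143
grasp_force: 59.1
```

Emit:
{"name": "carry_out", "arguments": {"plan": [{"dx":0,"dy":0,"dz":0.5,"twist":0,"fingers":1},{"dx":0,"dy":0,"dz":1,"twist":0,"fingers":1},{"dx":0,"dy":0,"dz":1,"twist":0,"fingers":1},{"dx":0,"dy":0,"dz":1,"twist":0,"fingers":1},{"dx":0,"dy":0,"dz":1,"twist":0,"fingers":1}]}}

```text
clock: 10.38
eef_pos: [0.5099, 0.2497, 0.2127]
tool_rot: [0.65, 0.76, 0.0, 0.0]
ft_force: [-1.6, -0.7, 5.6]
grip_width: 0.014
grasp_force: 59.1
```

Emit:
{"name": "carry_out", "arguments": {"plan": [{"dx":0,"dy":0,"dz":0.5,"twist":0,"fingers":1},{"dx":0,"dy":0,"dz":1,"twist":0,"fingers":1},{"dx":0,"dy":0,"dz":1,"twist":0,"fingers":1},{"dx":0,"dy":0,"dz":1,"twist":0,"fingers":1},{"dx":0,"dy":0,"dz":1,"twist":0,"fingers":1}]}}

```text
clock: 10.8
eef_pos: [0.51, 0.2498, 0.2119]
tool_rot: [0.65, 0.76, 0.0, 0.0]
ft_force: [-1.7, -0.3, 6.3]
grip_width: 0.0139
grasp_force: 59.2
```

Emit:
{"name": "carry_out", "arguments": {"plan": [{"dx":0,"dy":0,"dz":0.3,"twist":0,"fingers":1},{"dx":0,"dy":0,"dz":0.5,"twist":0,"fingers":1},{"dx":0,"dy":0,"dz":0.5,"twist":0,"fingers":1},{"dx":0,"dy":0,"dz":0.5,"twist":0,"fingers":1},{"dx":0,"dy":0,"dz":0.5,"twist":0,"fingers":1}]}}

```text
clock: 11.22
eef_pos: [0.5101, 0.2498, 0.2117]
tool_rot: [0.65, 0.76, 0.001, 0.0]
ft_force: [-1.4, -0.2, 7.4]
grip_width: 0.0136
grasp_force: 59.4
```

Emit:
{"name": "carry_out", "arguments": {"plan": [{"dx":0,"dy":0,"dz":0.3,"twist":0,"fingers":1},{"dx":0,"dy":0,"dz":0.5,"twist":0,"fingers":1},{"dx":0,"dy":0,"dz":0.5,"twist":0,"fingers":1},{"dx":0,"dy":0,"dz":0.5,"twist":0,"fingers":1},{"dx":0,"dy":0,"dz":0.5,"twist":0,"fingers":1}]}}

```text
clock: 11.63
eef_pos: [0.5102, 0.2499, 0.2116]
tool_rot: [0.65, 0.76, 0.001, 0.0]
ft_force: [-1.8, -0.8, 9.1]
grip_width: 0.0141
grasp_force: 59.6
```

Emit:
{"name": "carry_out", "arguments": {"plan": [{"dx":0,"dy":0,"dz":0.3,"twist":0,"fingers":1},{"dx":0,"dy":0,"dz":0.5,"twist":0,"fingers":1},{"dx":0,"dy":0,"dz":0.5,"twist":0,"fingers":1},{"dx":0,"dy":0,"dz":0.5,"twist":0,"fingers":1},{"dx":0,"dy":0,"dz":0.5,"twist":0,"fingers":1}]}}

```text
clock: 12.05
eef_pos: [0.5103, 0.25, 0.2116]
tool_rot: [0.65, 0.76, 0.001, 0.0]
ft_force: [-2.2, -0.6, 10.8]
grip_width: 0.0143
grasp_force: 59.8
```

Emit:
{"name": "carry_out", "arguments": {"plan": [{"dx":0,"dy":0,"dz":0.3,"twist":0,"fingers":1},{"dx":0,"dy":0,"dz":0.8,"twist":0,"fingers":1},{"dx":0,"dy":0,"dz":0.8,"twist":0,"fingers":1},{"dx":0,"dy":0,"dz":0.8,"twist":0,"fingers":1},{"dx":0,"dy":0,"dz":0.8,"twist":0,"fingers":1}]}}

```text
clock: 12.47
eef_pos: [0.5105, 0.2501, 0.2115]
tool_rot: [0.65, 0.76, 0.002, 0.001]
ft_force: [-2.4, -1.3, 13.1]
grip_width: 0.014
grasp_force: 60.2
```

Run:
```python
from h import *
a,*_=cam("scene"); b,*_=cam("top")
o=bot.get_obs(); print(o["clock"],o["eef_pos"],o["ft_force"],o["ft_torque"],abs(o["joint_vel"]).max())
c=cv2.resize(a[100:260,170:430,::-1],(780,480),interpolation=cv2.INTER_CUBIC)
cv2.imwrite("pics/c5.png",c)
```

```text
12.5667 [0.51049505 0.25009021 0.21149455] [-3.23589593 -1.14380079 13.32154932] [-0.23265089  0.87240006 -0.0074141 ] 0.0010869339423640288
```

View pics/c5.png

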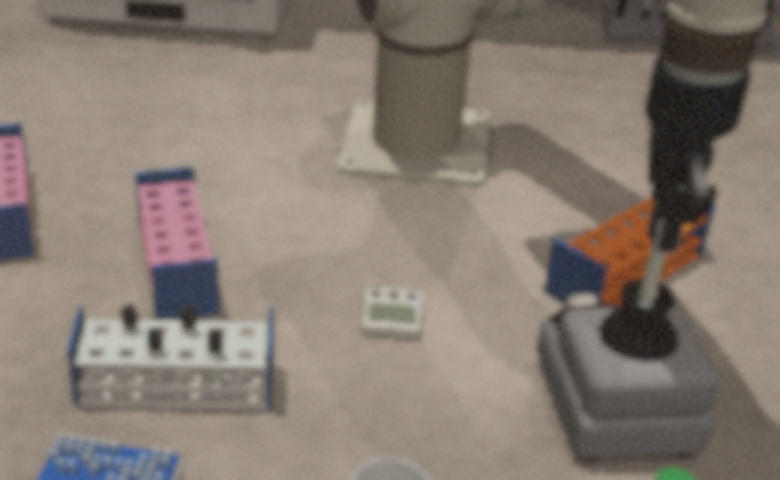

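The tube stands in the cup at (650,285), pressed with about 13 N and at rest. The rack (175,355) and its four short tubes are where they were. Handing in.

```bash
python3 -c "
from workcell import job_done
print(job_done())"
```

```text
the job is handed in; nothing more can be done
None
```

The job is handed in: the tall tube is gripped upright in the mixer's cup and held against the stop at about 13 N, and the last picture shows the rack and its short tubes standing in place (I got no verdict back).

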